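Uncover the touch probe and hold it up level

ROBOT

A 6-joint arm with a two-finger parallel gripper is mounted at the origin on the work surface. World frame = base frame: x ahead of the robot, y to its left, z up, the work surface at z = 0. Lengths are in m, angles in degrees, forces in N, time in s.
With the tool pointing down it reaches from about 0.4 to 0.825 m from the base axis. Payload 7 kg.
Tool frame: the origin (TCP) lies midway between the tips of the shut fingers; the grasp point (between the pads) lies 19 mm behind it; z points along the fingers, y is the direction in which the jaws open and shut (so a half turn about z gives the same grasp; the last joint's range is limited). The gripper opens to 88 mm and grips with 3 to 60 N. Pads are 19 mm wide; open, the fingers measure 130 mm over their backs; the gripper's body (78 mm by 193 mm) begins 47 mm behind the grasp point.
Start: joints at [-47.492, 20.546, 0.682, 0, -70.136, -16.507], TCP at [0.296, -0.607, 0.227] pointing down, gripper open.
Joint ranges: [-176.03, 176.03], [-82.01, 121.73], [-58.28, 71.71], [-173.87, 95.51], [-174.79, -0.11], [-173.66, 173.66]. Speed limits (degrees/s): [136.94, 136.94, 172.46, 180, 180, 180].

INTERFACE

Orientations are given as [roll, pitch, yaw] about the fixed x, y, z axes, in that order (R = Rz(yaw) Ry(pitch) Rx(roll)).
In Python, from plant import r gives the robot as it stands. The module is installed in compiled form; this text tells all that it offers.
- The arm moves only by the tool send_rows, never from a script. Its argument "motion" is a list of rows, each an object with "travel": the shift along the tool's x, y, z in m, a list of three; "spin": the turn about the tool's z in degrees. In form: [{"travel": [tx, ty, tz], "spin": spin}, ...]. A call has 1 to 5 rows; each row shifts and turns the pose as measured when the row begins, along the tool's axes as they then stand; what a row does not reach is not made up. A row lasts 1/12 s, in which the tool goes at most 41.7 mm and 7.16 degrees, less where a joint would pass 70% of its speed; a pose out of reach is approached as far as the arm can. A call is refused whole if a number of a shift passes 0.0417 or a number of a turn 7.16, either way. A call with a gripper value outside its range is refused whole. "gripper" is the gripper command: -1 is shut, 1 is fully open, values between are in proportion, set as the call begins (left out, the last holds). The fingers move at their own pace and stop on an object; "squeeze" is the grip in N (left out, the last holds). Time passes only in rows, so rows that do not move let the fingers close. It gives the time, the measured TCP pose, the force and the opening at its end, in the units of the state.
- r.get_state(): the state, without advancing time (a new reading comes with each control period).
- r.capture(name): name is "scene" or "top"; returns (picture, depth): 384x512x3 uint8, blue, green, red; 384x512 float32, m along the optical axis (not along the pixel's ray), 0 where there is no reading.
- r.get_calibration(name): a dict with "fov_y" (degrees; the focal length in pixels is half the picture's height over the tangent of half this angle, whatever the lens; pixels are square), "cx", "cy" (the principal point, pixels), "origin" and "orientation" of the camera in the world. Camera axes: x right, y down, z forward; pixel columns grow to the right and rows downward; lengths in m; the calibration is good to about 2 mm. A picture is of the moment at which its call begins. get_calibration takes no time and is no camera call.
- r.close_job(): hands the job in, once; it reports no verdict.
Trained networks look in the newest picture that a camera, given by its name, has taken for a name from the list of things; names that differ only in an ending like _2 or _b are one class to them, and where a whole thing is asked for, a point or a joint stands for the part that bears it (a point fixed in the world has none). Each returns a list of dicts, best first, with "conf" (0 to 1); they miss things now and then, are a little off and sometimes report something else, mostly with a low value. They report only what shows in the picture. A call takes as long as a camera call. They do not tell look-alikes from the thing itself.
- r.boxes_of(camera, target): "at" ([x, y, z] in m, in the coordinates of the camera as it stood for that picture, good to about 4 mm: the middle of the surface that is visible of it).
- r.pinpoint(camera, target): "at" ([x, y, z] in m, in the coordinates of the camera as it stood for that picture, good to about 4 mm: a listed point, or the origin of a listed thing).
The state is a dict: "time_s": time; "joints": joint angles; "qd": joint speeds; "joint_torque": joint torques, N m; "tcp_pos": TCP position; "eef_rot": TCP orientation; "contact_force": force on the tool from outside, world axes, zero at the start; "moment": the same for the moment, N m; "gripper_width": finger opening in m.
Only numpy, scipy, OpenCV 4.12 (cv2) and the standard library are available. Lean on these libraries where they do the work, as an engineer would, in place of code of your own. Each camera call takes 0.05 s, during which the arm holds its last target. There are 200 camera calls.

TASK

The touch probe is due a look at its tip: pull the clip-on square cover off the slanted storage stand and leave it in the open black tray, then draw the probe out of the stand by its handle, turn it level (handle and shaft lying horizontal, pointing any way) and keep it held up in the gripper at least 15 cm above the bench, clear of everything. Finish while holding it there, still: do not put it down or let go. Never let the probe touch the bench, and do not shift the other things lying about.

Things in the scene. Friction and masses are not known exactly. Their poses are not given: they have to be found in the camera images.
- stand: Fixed stand: dark steel base 130 x 100 x 12 mm, origin under its centre, z up. On it a square aluminium socket, its axis leaning 45 degrees from vertical, open top towards the stand's own -x: the way out is (-0.707, 0, 0.707) in the stand's axes; y is level and square to it. Top 24 mm of the socket: collar 26 mm square with sprung nubs in its +y and -y sides; below: shoulder 36 mm square, the cover's seat.
- bore_mouth (a point): Centre of the socket's mouth, at -25, 0, 80 mm in the stand's axes (the point's axes are the stand's). The bore is 12.4 mm square and 66 mm deep along the slanted axis.
- cover_mid (a point): Centre of the clip-on cover: grey plastic square tube, closed top, 34 mm square outside, 28 inside, 97 long. Own z to the closed end (open rim at z = -48.5 mm), x and y square to the flats. At the start it is snapped over the collar and the probe's handle, z along the way out, y level, this point 24.6 mm beyond the bore mouth.
- cover: The same cover, 50 g; origin at the centre of its open rim, z to the closed end. Pull it straight along the slanted axis: the nubs in its side windows let go at about 8 N within the first 10 mm; it is off the collar after 24 mm and past the handle's top after 85 mm.
- probe_handle (a point): Centre of the touch probe's square aluminium handle, 18 x 18 x 60 mm, dark band near the top. Own z along the probe from shaft to handle end, x and y square to the flats. At the start the probe stands loosely in the bore (under the cover), z along the way out, y level, lower face of the handle on the bore mouth, this point 30 mm beyond the mouth.
- probe: The same probe, 90 g; origin at the centre of the handle's lower face, where the round steel shaft (10 mm in diameter, 52 long, round end) begins; z to the handle's end. Centre of mass within 15 mm of this origin. It comes out of the bore without force, after 52 mm along the slanted axis.
- probe_tip (a point): Round free end of the probe's shaft, 82 mm from the handle's centre (axes as the handle's).
- tray: Fixed open black tray, 200 (x) x 170 (y) x 32 mm high, walls and floor 4 to 5 mm thick, origin under its centre, z up. The bench top is at height 0.
- sleeve: Bystander, to be left alone: slotted steel sleeve, standing, 50 across, 70 tall (mm).
- seal_ring: Bystander, to be left alone: black rubber ring lying flat, 90 across, 12 thick (mm).
- hex_keys: Bystander, to be left alone: red block 50 x 32 x 35 with four hex keys standing in it, 80 tall in all (mm).
- screwdriver: Bystander, to be left alone: screwdriver lying on the bench, about 200 long (mm).
- spanner: Bystander, to be left alone: spanner lying on the bench, about 180 long (mm).
- weight: Bystander, to be left alone: brass knob weight, 44 across, 50 tall (mm).
- jar: Bystander, to be left alone: small closed glass jar, 50 across, 60 tall (mm).
Mind the look-alikes: they are no part of the job. What is meant by the cover is not yellow, and is the larger of those in its own colour. Several things have the shape of the stand; the one meant has the colours described above.

How it is judged (in metres and radians):
On the way, in this order (a step that is already met when the one before it is completed fails the run):
1. the cover is pulled off the stand, the probe staying in its bore (distance between cover_mid and bore_mouth above 0.11 m and distance of probe_handle from where it was at the start of the episode below 0.02 m), for 0.1 s.
2. the cover rests in the tray, let go, the probe still in its bore (x of cover_mid in the frame of tray between -0.095 and 0.095 m and y of cover_mid in the frame of tray between -0.08 and 0.08 m and z of cover_mid in the frame of tray below 0.06 m and contact force between cover and the fingers below 0.2 N and linear speed of cover below 0.03 m/s and contact force between cover and tray above 0.1 N and distance of probe_handle from where it was at the start of the episode below 0.02 m), for 0.2 s.
3. the probe is drawn out of the bore in the gripper (distance between probe_handle and bore_mouth above 0.09 m and contact force between probe and the fingers above 1 N), for 0.1 s.
At the end, for the whole second after the job is handed in: The cover rests in the tray, untouched by the fingers (centre inside the walls and under 60 mm up: lying or standing); the probe is held still in the fingers, level within 15 degrees, handle centre and tip both over 145 mm above the bench, touching neither stand, tray nor cover (x of cover_mid in the frame of tray between -0.095 and 0.095 m and y of cover_mid in the frame of tray between -0.08 and 0.08 m and z of cover_mid in the frame of tray below 0.06 m and contact force between cover and the fingers below 0.2 N and linear speed of each of cover, probe below 0.03 m/s and contact force between probe and the fingers above 1 N and angle between probe's own z axis and vertical between 1.311 and 1.831 rad and height (world z) of each of probe_tip, probe_handle above 0.145 m and angular speed of probe below 0.3 rad/s and contact force between probe and stand below 0.1 N and contact force between probe and tray below 0.1 N and contact force between probe and cover below 0.1 N); the arm keeps its last pose, push and grip.
It fails at once if the probe touches the bench (height (world z) of probe_tip below 0.007 m or height (world z) of probe_handle below 0.013 m).
It fails at once if a bystander is shifted by more than 30 mm (distance of any of sleeve, seal_ring, hex_keys, screwdriver, spanner, weight, jar from where it was at the start of the episode above 0.03 m).
It also fails if it takes over 58 s, if anything falls off the work surface, if the arm or the gripper's body presses on something with over 40 N, if the wrist force passes 120 N, or if a joint passes its speed limit or range.

## Working session

There is one attempt and no reset: what is moved stays moved. The work goes in short steps, Python scripts to look and compute and a tool call to move; the robot and the scene stay as the last step left them, time stands still between calls to the robot, and variables do not carry over. Pictures are saved under pics/ and viewed, about 8 in all and at most 12, crops included, and the job is handed in when it is done.

Besides the shell and the picture viewer there is one more tool, called as name(argument=value, ...) on one line, values as JSON. send_rows: Moves the arm, as the interface text tells. Its arguments: {"type":"object","properties":{"motion":{"type":"array"},"gripper":{"type":"number"},"squeeze":{"type":"number"}},"required":["motion"]}

```bash
mkdir -p pics
cat > h.py <<'E'
import numpy as np, cv2
from scipy.spatial.transform import Rotation as Ro
from plant import r
def cam(n):
    c=r.get_calibration(n); f=192/np.tan(np.radians(c['fov_y']/2))
    return c,f
def toW(n,p):
    c,f=cam(n); o=np.array(c['orientation'],float)
    R=o if o.shape==(3,3) else Ro.from_euler('xyz',o,degrees=True).as_matrix()
    return np.asarray(p)@R.T+np.array(c['origin'])
def toP(n,w):
    c,f=cam(n); R=Ro.from_euler('xyz',c['orientation'],degrees=True).as_matrix()
    p=(np.asarray(w)-np.array(c['origin']))@R
    return np.array([c['cx']+f*p[...,0]/p[...,2],c['cy']+f*p[...,1]/p[...,2]]).T
def cloud(n,d):
    c,f=cam(n); v,u=np.mgrid[:384,:512]
    return toW(n,np.dstack([(u-c['cx'])/f*d,(v-c['cy'])/f*d,d]))
E
python3 - <<'E'
from h import *
print(r.get_state())
for n in ('scene','top'):
    p,d=r.capture(n); cv2.imwrite(f'pics/{n}0.png',p); np.save(n+'0.npy',d); print(r.get_calibration(n))
    for t in ('stand','cover','bore_mouth','cover_mid','tray'):
        for k in (r.boxes_of,r.pinpoint):
            try:
                for q in k(n,t): 
                    w=toW(n,q['at']); print(n,t,k.__name__,round(q['conf'],2),w.round(3),toP(n,w).round())
            except Exception as e: print(n,t,e)
a=cv2.imread('pics/scene0.png');b=cv2.imread('pics/top0.png')
E
```

```text
{'time_s': 0.0, 'joints': array([-4.74928818e+01,  2.05908201e+01,  6.33740516e-01, -2.00916618e-02,
       -7.01348122e+01, -1.65058782e+01]), 'qd': array([-0.05160564,  0.05207827,  0.04550671, -0.03718393, -0.01429923,
       -0.01191612]), 'joint_torque': array([-5.40043675e-04, -5.82720387e+01,  2.93068027e+01,  6.99712694e+00,
        7.16385766e-03, -1.48129961e-04]), 'tcp_pos': array([ 0.29566746, -0.60626083,  0.22562946]), 'eef_rot': array([ 1.79906528e+02, -8.00113760e-03, -1.54005596e+02]), 'contact_force': array([ 1.20079271, -0.46145438,  0.2627977 ]), 'moment': array([-0.01764606, -0.02814556, -0.02654201]), 'gripper_width': 0.08765262906807038}
{'fov_y': 51.239043448564786, 'cx': 257.0425801474524, 'cy': 192.46656712790127, 'origin': array([0.99284089, 0.66003895, 0.83548935]), 'orientation': array([-131.78792413,    1.1371833 ,  142.62889015])}
scene stand call 0.87 [ 0.191 -0.329  0.017] [271. 129.]
scene stand call 0.65 [ 0.537 -0.23   0.01 ] [207. 181.]
scene stand call 0.73 [ 0.18 -0.35 -0.  ] [270. 129.]
scene stand call 0.64 [ 0.521 -0.25   0.001] [208. 178.]
s
[... 1805 characters left out ...]
3] [340. 186.]
top cover call 0.65 [ 0.595 -0.089  0.013] [284. 160.]
top bore_mouth call 0.71 [ 0.186 -0.343  0.01 ] [366. 298.]
top bore_mouth call 0.83 [ 0.16  -0.34   0.078] [371. 311.]
top bore_mouth call 0.81 [ 0.503 -0.245  0.081] [339. 190.]
top cover_mid call 0.79 [ 0.477 -0.239  0.117] [339. 198.]
top cover_mid call 0.79 [ 0.369 -0.327  0.033] [363. 237.]
top cover_mid call 0.76 [ 0.554 -0.104  0.02 ] [289. 173.]
top cover_mid call 0.86 [ 0.372 -0.331  0.016] [363. 236.]
top cover_mid call 0.71 [ 0.48  -0.243  0.092] [339. 197.]
top tray call 0.89 [0.556 0.276 0.004] [163. 170.]
top tray call 0.57 [ 0.556  0.275 -0.001] [164. 170.]
top tray call 0.42 [0.622 0.004 0.   ] [253. 151.]
```

View pics/scene0.png

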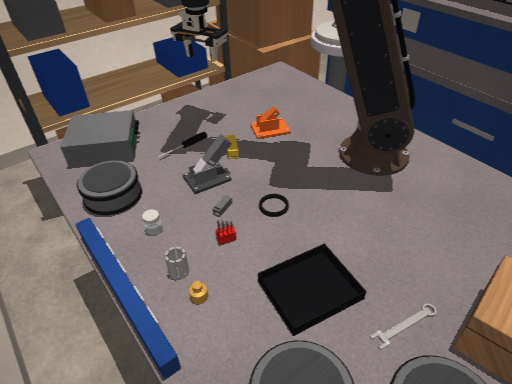

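View pics/top0.png

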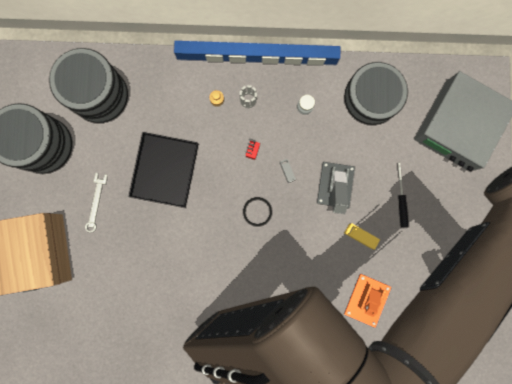

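The dark stand is at scene (207,178) and top (336,187). The orange stand at scene (270,125) and top (368,300) is a decoy. Cover candidates are:
- The grey one on the dark stand, top (340,195).
- A small grey block lying at top (289,172).
- A yellow one at top (363,236).

I choose the grey cover on the dark stand. Next I'll get its exact axis from depth.

Run:
```python
from h import *
r.get_state()
for n in ('top','scene'):
    d=np.load(n+'0.npy'); P=cloud(n,d)
    m=(d>0)&(abs(P[...,0]-.51)<.13)&(abs(P[...,1]+.25)<.11)
    Q=P[m]; 
    print(n,'bench z',np.median(Q[Q[:,2]<.008,2]) if n=='top' else '')
    b=Q[(Q[:,2]>.007)&(Q[:,2]<.018)&(np.hypot(Q[:,0]-.525,Q[:,1]+.25)<.095)]
    print('base',len(b),cv2.minAreaRect((b[:,:2]*1000).astype(np.float32)))
    t=Q[(Q[:,2]>.075)]
    print('upper',len(t),cv2.minAreaRect((t[:,:2]*1000).astype(np.float32)), t.max(0).round(3),t.min(0).round(3))
    if n=='top':
        # cover top side face: plane fit
        g=t-t.mean(0); 
    for s in (0,):
        # slope per height: y centre vs x
        for lo in np.arange(.08,.16,.015):
            k=t[(t[:,2]>lo)&(t[:,2]<lo+.015)]
            if len(k)>5: print(round(lo,3),len(k),k.mean(0).round(4),k[:,1].min().round(4),k[:,1].max().round(4))
    tr=P[(d>0)&(abs(P[...,0]-.555)<.13)&(abs(P[...,1]-.275)<.13)&(P[...,2]>.02)&(P[...,2]<.04)]
    print('tray',cv2.minAreaRect((tr[:,:2]*1000).astype(np.float32)))
a=cv2.imread('pics/scene0.png')[120:220,160:280];b=cv2.imread('pics/top0.png')[140:240,270:390]
cv2.imwrite('pics/c.png',np.hstack([cv2.resize(a,None,fx=3.3,fy=3.3,interpolation=2),cv2.resize(b,None,fx=3.3,fy=3.3,interpolation=2)]))
```

```text
top bench z -0.00019299023706031981
base 722 ((523.6314697265625, -255.54270935058594), (147.36618041992188, 155.59176635742188), 7.3888773918151855)
upper 745 ((439.7973937988281, -277.4117431640625), (192.79141235351562, 88.78539276123047), 36.646793365478516) [ 0.531 -0.222  0.689] [ 0.38  -0.36   0.075]
0.08 79 [ 0.5093 -0.2449  0.0882] -0.2647 -0.2261
0.095 81 [ 0.4902 -0.242   0.1029] -0.2652 -0.2232
0.11 113 [ 0.4648 -0.2411  0.1183] -0.2618 -0.2223
0.125 133 [ 0.4566 -0.2415  0.1321] -0.259 -0.223
0.14 15 [ 0.4561 -0.2351  0.142 ] -0.2546 -0.2246
tray ((553.7761840820312, 271.06787109375), (172.45797729492188, 200.42686462402344), 80.45744323730469)
scene bench z 
base 501 ((524.6798095703125, -247.4722900390625), (104.34270477294922, 130.97999572753906), 83.02922821044922)
upper 437 ((483.7418212890625, -243.03050231933594), (44.609153747558594, 97.95356750488281), 86.71519470214844) [ 0.532 -0.22   0.143] [ 0.436 -0.268  0.075]
0.08 103 [ 0.5033 -0.2381  0.0875] -0.2656 -0.2213
0.095 114 [ 0.4851 -0.2352  0.1026] -0.2658 -0.2208
0.11 100 [ 0.4694 -0.2352  0.1175] -0.2627 -0.22
0.125 79 [ 0.4622 -0.2368  0.1317] -0.2606 -0.2203
0.14 9 [ 0.4575 -0.2389  0.1414] -0.2544 -0.2236
tray ((553.4913940429688, 271.75555419921875), (172.81155395507812, 202.38499450683594), 80.20391082763672)
```

View pics/c.png

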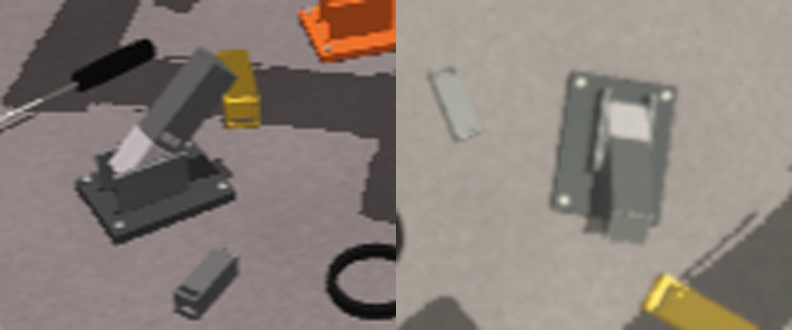

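The crop confirms it: a dark base with an aluminium socket and a large grey cover whose closed end is towards -x. The yaw is about -7°. I'll refine that from the base corners and start turning the tool.

send_rows(motion=[{"travel":[0,0,0],"spin":6.6},{"travel":[0,0,0],"spin":6.6},{"travel":[0,0,0],"spin":6.6},{"travel":[0,0,0],"spin":6.6},{"travel":[0,0,0],"spin":6.6}], gripper=1)

```text
time_s: 1.52
tcp_pos: [0.2959, -0.6067, 0.2266]
eef_rot: [-180.0, 0.0, 171.8]
contact_force: [-0.0, -0.2, -0.1]
gripper_width: 0.0879
```

```bash
cat >> h.py <<'E'
def go(x,y,z,yaw):
    s=r.get_state(); R=Ro.from_euler('xyz',s['eef_rot'],degrees=True)
    d=R.inv().apply(np.array([x,y,z])-s['tcp_pos']); dy=(s['eef_rot'][2]-yaw+180)%360-180
    print('t',round(s['time_s'],2),'tcp',s['tcp_pos'].round(4),'rot',s['eef_rot'].round(2),'w',round(s['gripper_width'],4),'F',s['contact_force'].round(1),'travel mm',(d*1000).round(1),'spin',round(dy,2))
E
python3 - <<'E'
from h import *
c,f=cam('top')
def onz(u,v,z):
    ray=toW('top',[(u-c['cx'])/f,(v-c['cy'])/f,1.])-c['origin']
    return np.array(c['origin'])+ray*(z-c['origin'][2])/ray[2]
A,B,D=[onz(*q,.012) for q in ((323.3,161.8),(317.6,203),(355.2,166.7))]
for p,q,o in ((A,B,0),(A,D,-90)): v=p-q; print(np.degrees(np.arctan2(v[1],v[0]))+ (o),np.hypot(*v[:2]))
d=np.load('top0.npy');P=cloud('top',d)
m=(d>0)&(abs(P[...,0]-.524)<.09)&(abs(P[...,1]+.25)<.08)&(P[...,2]>.008)&(P[...,2]<.016)
b=P[m]; print(len(b),cv2.minAreaRect((b[:,:2]*1000).astype(np.float32)))
for lo in np.arange(-.065,.065,.013):  # y extents per x slice
    k=b[(b[:,0]-.524>lo)&(b[:,0]-.524<lo+.013)]; print(k[:,0].mean().round(3),k[:,1].min().round(4),k[:,1].max().round(4))
go(.469,-.2416,.226,173)
E
```

```text
-7.015489626865192 0.1270471359799515
-7.145690049815499 0.09847723596686014
640 ((516.810302734375, -249.43203735351562), (100.76008605957031, 143.70648193359375), 82.74081420898438)
0.467 -0.2938 -0.1926
0.478 -0.2936 -0.1953
0.492 -0.2966 -0.1959
0.504 -0.2957 -0.1978
0.517 -0.2993 -0.1987
0.531 -0.3021 -0.2007
0.543 -0.302 -0.2034
0.557 -0.3039 -0.206
0.57 -0.3041 -0.2062
0.581 -0.3081 -0.207
t 1.52 tcp [ 0.2959 -0.6067  0.2266] rot [-1.7999e+02  1.0000e-02  1.7183e+02] w 0.0879 F [-0.  -0.2 -0.1] travel mm [-119.4  386.     0.6] spin -1.17
```

send_rows(motion=[{"travel":[-0.012,0.038,0],"spin":-1.2},{"travel":[-0.012,0.038,0],"spin":0},{"travel":[-0.012,0.038,0],"spin":0},{"travel":[-0.012,0.038,0],"spin":0},{"travel":[-0.012,0.038,0],"spin":0}])

```text
time_s: 1.93
tcp_pos: [0.3793, -0.4266, 0.2237]
eef_rot: [-180.0, -0.2, 171.9]
contact_force: [1.4, 0.5, 0.0]
gripper_width: 0.0876
```

send_rows(motion=[{"travel":[-0.012,0.038,0],"spin":0},{"travel":[-0.012,0.038,0],"spin":0},{"travel":[-0.012,0.038,0],"spin":0},{"travel":[-0.012,0.038,0],"spin":0},{"travel":[0,0,0],"spin":0}])

```text
time_s: 2.35
tcp_pos: [0.4524, -0.2711, 0.225]
eef_rot: [180.0, 0.1, 172.1]
contact_force: [-0.4, -1.5, -0.2]
gripper_width: 0.088
```

Run:
```python
from h import *
go(.469,-.2425,.093,172.9)
```

```text
t 2.35 tcp [ 0.4524 -0.2711  0.225 ] rot [1.8000e+02 7.0000e-02 1.7214e+02] w 0.088 F [-0.4 -1.5 -0.2] travel mm [-12.4  30.7 132. ] spin -0.76
```

send_rows(motion=[{"travel":[-0.0065,0.0155,0],"spin":-0.8},{"travel":[-0.0065,0.0155,0],"spin":0},{"travel":[0,0,0.02],"spin":0},{"travel":[0,0,0.03],"spin":0},{"travel":[0,0,0.03],"spin":0}])

```text
time_s: 2.77
tcp_pos: [0.4778, -0.2377, 0.1517]
eef_rot: [-179.9, 1.1, 173.6]
contact_force: [1.1, -0.2, -1.2]
gripper_width: 0.088
```

Run:
```python
from h import *
go(.469,-.2425,.093,172.9)
```

```text
t 2.77 tcp [ 0.4778 -0.2377  0.1517] rot [-179.89    1.08  173.55] w 0.088 F [ 1.1 -0.2 -1.2] travel mm [ 9.3 -5.6 58.5] spin 0.65
```

send_rows(motion=[{"travel":[0.009,-0.005,0.01],"spin":0.6},{"travel":[0,0,0.015],"spin":0},{"travel":[0,0,0.015],"spin":0},{"travel":[0,0,0.01],"spin":0},{"travel":[0,0,0],"spin":0}])

```text
time_s: 3.18
tcp_pos: [0.4656, -0.2407, 0.0939]
eef_rot: [-180.0, 0.7, 173.0]
contact_force: [0.1, -0.6, -0.1]
gripper_width: 0.0879
```

Run:
```python
from h import *
go(.469,-.2425,.093,172.9)
```

```text
t 3.18 tcp [ 0.4656 -0.2407  0.0939] rot [-179.96    0.68  172.96] w 0.0879 F [ 0.1 -0.6 -0.1] travel mm [-3.6 -1.4  1. ] spin 0.06
```

send_rows(motion=[{"travel":[-0.003,-0.0014,0.001],"spin":0},{"travel":[0,0,0],"spin":0},{"travel":[0,0,0],"spin":0},{"travel":[0,0,0],"spin":0},{"travel":[0,0,0],"spin":0}], gripper=-1, squeeze=20)

```text
time_s: 3.6
tcp_pos: [0.4703, -0.2432, 0.0954]
eef_rot: [-179.9, 0.8, 173.0]
contact_force: [0.5, -0.2, -0.4]
gripper_width: 0.0597
```

send_rows(motion=[{"travel":[0,0,0],"spin":0},{"travel":[0,0,0],"spin":0},{"travel":[0,0,0],"spin":0}], squeeze=40)

```text
time_s: 3.85
tcp_pos: [0.4711, -0.2434, 0.0967]
eef_rot: [-179.9, 1.0, 173.0]
contact_force: [0.2, 0.3, 0.3]
gripper_width: 0.0401
```

Run:
```python
from h import *
go(.469,-.2425,.093,172.9)
n='scene'
p,d=r.capture(n); cv2.imwrite('pics/g1.png',cv2.resize(p[100:230,130:300],None,fx=4,fy=4,interpolation=2))
```

```text
t 3.85 tcp [ 0.4711 -0.2434  0.0967] rot [-179.92    0.99  173.  ] w 0.0401 F [0.2 0.3 0.3] travel mm [2.3 0.6 3.7] spin 0.1
```

View pics/g1.png

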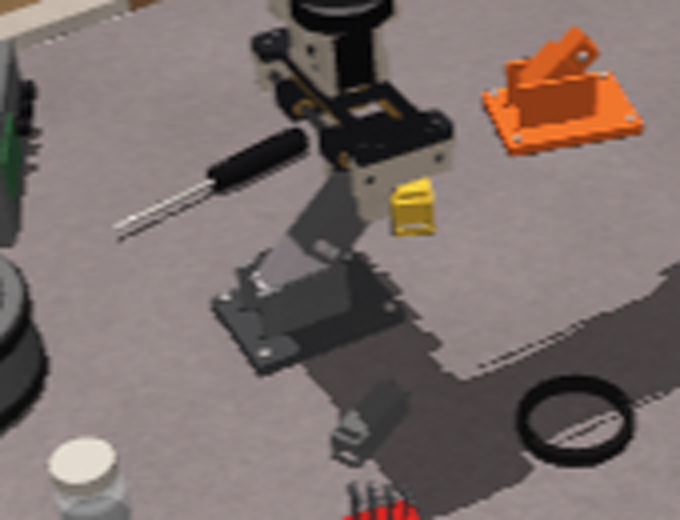

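The fingers straddle the upper part of the cover, at crop (345,190). They are still closing.

send_rows(motion=[{"travel":[0.001,0,0.003],"spin":0},{"travel":[0,0,0.001],"spin":0},{"travel":[0,0,0],"spin":0},{"travel":[0,0,0],"spin":0}], squeeze=40)

```text
time_s: 4.23
tcp_pos: [0.4712, -0.2436, 0.0968]
eef_rot: [-179.8, 1.2, 173.1]
contact_force: [0.5, -0.5, -0.7]
gripper_width: 0.034
```

Run:
```python
from h import *
go(.469,-.2425,.093,172.9)
```

```text
t 4.23 tcp [ 0.4712 -0.2436  0.0968] rot [-179.84    1.21  173.12] w 0.034 F [ 0.5 -0.5 -0.7] travel mm [2.4 0.9 3.8] spin 0.22
```

send_rows(motion=[{"travel":[0.004,0,-0.004],"spin":0},{"travel":[0.005,0,-0.005],"spin":0},{"travel":[0.006,0,-0.006],"spin":0},{"travel":[0.006,0,-0.006],"spin":0},{"travel":[0.006,0,-0.006],"spin":0}])

```text
time_s: 4.65
tcp_pos: [0.4411, -0.2398, 0.1234]
eef_rot: [-179.9, 1.0, 173.1]
contact_force: [0.4, 0.0, -0.9]
gripper_width: 0.0339
```

Run:
```python
from h import *
go(.4712-.0702,-.2436+.0087,.0968+.0707,172.9)
```

```text
t 4.65 tcp [ 0.4411 -0.2398  0.1234] rot [-179.86    1.02  173.11] w 0.0339 F [ 0.4  0.  -0.9] travel mm [ 39.6  -0.1 -44.8] spin 0.21
```

send_rows(motion=[{"travel":[0.007,0,-0.01],"spin":0},{"travel":[0.007,0,-0.009],"spin":0},{"travel":[0.009,0,-0.01],"spin":0},{"travel":[0.009,0,-0.009],"spin":0},{"travel":[0.007,0,-0.009],"spin":0}])

```text
time_s: 5.07
tcp_pos: [0.3963, -0.2343, 0.1749]
eef_rot: [-179.9, 1.0, 173.1]
contact_force: [0.4, 0.2, -0.6]
gripper_width: 0.0339
```

Run:
```python
from h import *
go(.4712-.0702,-.2436+.0087,.0968+.0707,172.9)
n='scene'
p,d=r.capture(n); cv2.imwrite('pics/g2.png',cv2.resize(p[80:230,130:300],None,fx=4,fy=4,interpolation=2))
```

```text
t 5.07 tcp [ 0.3963 -0.2343  0.1749] rot [-179.86    1.03  173.09] w 0.0339 F [ 0.4  0.2 -0.6] travel mm [-4.6  0.   7.5] spin 0.19
```

View pics/g2.png

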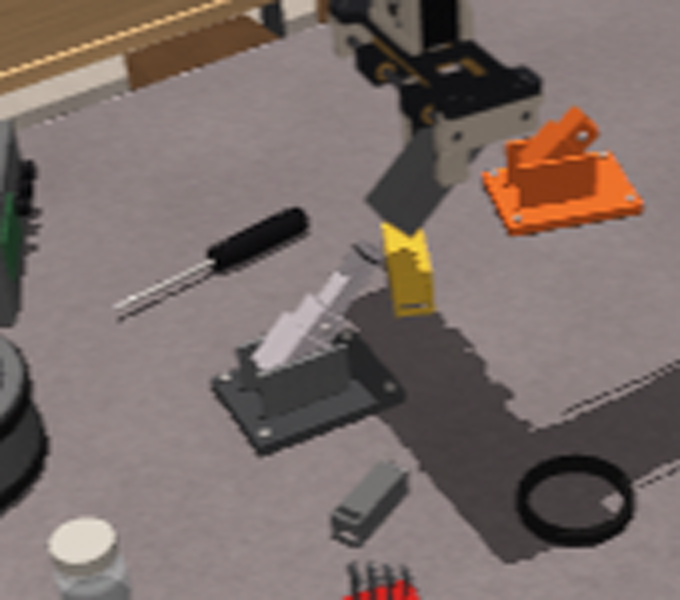

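The cover is off, and the probe still stands in the bore at crop (350,270). I'll carry the cover to the tray.

send_rows(motion=[{"travel":[0,0,-0.03],"spin":0},{"travel":[0,0.01,-0.03],"spin":0},{"travel":[-0.008,0.037,0],"spin":0},{"travel":[-0.008,0.037,0],"spin":0},{"travel":[-0.008,0.037,0],"spin":0}])

```text
time_s: 5.53
tcp_pos: [0.4313, -0.1181, 0.244]
eef_rot: [-179.9, 1.5, 172.5]
contact_force: [1.5, -0.7, -0.5]
gripper_width: 0.0337
```

send_rows(motion=[{"travel":[-0.008,0.037,0],"spin":0},{"travel":[-0.008,0.037,0],"spin":0},{"travel":[-0.008,0.037,0],"spin":0},{"travel":[-0.008,0.037,0],"spin":0},{"travel":[-0.008,0.037,0],"spin":0}])

```text
time_s: 5.95
tcp_pos: [0.4958, 0.069, 0.2495]
eef_rot: [179.9, 1.9, 172.5]
contact_force: [0.9, -0.0, -0.8]
gripper_width: 0.034
```

Run:
```python
from h import *
go(.565,.27,.2,172.9)
```

```text
t 5.95 tcp [0.4958 0.069  0.2495] rot [179.87   1.92 172.46] w 0.034 F [ 0.9 -0.  -0.8] travel mm [-40.5 208.2  51.4] spin -0.44
```

send_rows(motion=[{"travel":[-0.008,0.038,0.005],"spin":-0.4},{"travel":[-0.008,0.038,0.01],"spin":0},{"travel":[-0.008,0.038,0.01],"spin":0},{"travel":[-0.008,0.038,0.01],"spin":0},{"travel":[-0.008,0.035,0.01],"spin":0}])

```text
time_s: 6.37
tcp_pos: [0.5623, 0.2597, 0.211]
eef_rot: [179.6, 2.3, 173.0]
contact_force: [1.0, -0.5, 0.4]
gripper_width: 0.034
```

send_rows(motion=[{"travel":[0,0.004,0.02],"spin":0},{"travel":[0,0,0.03],"spin":0},{"travel":[0,0,0.02],"spin":0},{"travel":[0,0,0],"spin":0}])

```text
time_s: 6.7
tcp_pos: [0.5677, 0.273, 0.1365]
eef_rot: [179.6, 2.4, 173.4]
contact_force: [-1.0, -0.9, -1.0]
gripper_width: 0.0339
```

Run:
```python
from h import *
go(.565,.27,.05,172.9)
```

```text
t 6.7 tcp [0.5677 0.273  0.1365] rot [179.56   2.36 173.41] w 0.0339 F [-1.  -0.9 -1. ] travel mm [ 5.9 -4.  86.3] spin 0.51
```

send_rows(motion=[{"travel":[0.003,-0.002,0.025],"spin":0.5},{"travel":[0.001,-0.002,0.022],"spin":0},{"travel":[0,0,0.015],"spin":0},{"travel":[0,0,0.01],"spin":0},{"travel":[0,0,0],"spin":0}])

```text
time_s: 7.12
tcp_pos: [0.5682, 0.2705, 0.0668]
eef_rot: [179.4, 2.6, 172.9]
contact_force: [-0.8, 0.1, -0.5]
gripper_width: 0.0338
```

Run:
```python
from h import *
go(.565,.27,.05,172.9)
p,d=r.capture('scene'); cv2.imwrite('pics/g3.png',cv2.resize(p[170:350,210:400],None,fx=3,fy=3,interpolation=2))
```

```text
t 7.12 tcp [0.5682 0.2705 0.0668] rot [179.44   2.56 172.94] w 0.0338 F [-0.8  0.1 -0.5] travel mm [ 3.8 -1.  16.6] spin 0.04
```

View pics/g3.png

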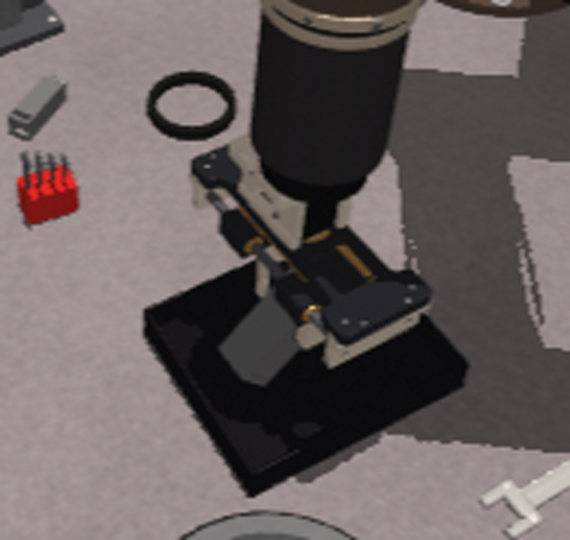

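The cover hangs over the middle of the tray at crop (265,345). I'll lower it and let go.

send_rows(motion=[{"travel":[0.002,0,0.008],"spin":0},{"travel":[0,0,0.006],"spin":0},{"travel":[0,0,0.002],"spin":0},{"travel":[0,0,0],"spin":0}])

```text
time_s: 7.5
tcp_pos: [0.5697, 0.2728, 0.0554]
eef_rot: [179.1, 2.9, 173.0]
contact_force: [-0.1, -1.1, -0.4]
gripper_width: 0.0341
```

send_rows(motion=[{"travel":[0,0,0],"spin":0},{"travel":[0,0,0],"spin":0},{"travel":[0,0,0],"spin":0},{"travel":[0,0,0],"spin":0},{"travel":[0,0,0],"spin":0}], gripper=1)

```text
time_s: 7.92
tcp_pos: [0.5707, 0.2736, 0.0573]
eef_rot: [179.0, 3.0, 173.0]
contact_force: [0.3, -0.8, -0.6]
gripper_width: 0.0612
```

send_rows(motion=[{"travel":[0,0,0],"spin":0},{"travel":[0,0,0],"spin":0},{"travel":[0,0,0],"spin":0},{"travel":[0,0,0],"spin":0},{"travel":[0,0,0],"spin":0}])

```text
time_s: 8.33
tcp_pos: [0.5709, 0.2738, 0.0577]
eef_rot: [179.0, 3.0, 173.0]
contact_force: [-0.3, -0.4, -0.6]
gripper_width: 0.087
```

Run:
```python
from h import *
go(.565,.27,.25,172.9)
```

```text
t 8.33 tcp [0.5709 0.2738 0.0577] rot [178.98   3.05 172.98] w 0.087 F [-0.3 -0.4 -0.6] travel mm [  -4.9   -1.1 -192.4] spin 0.08
```

send_rows(motion=[{"travel":[-0.001,0,-0.035],"spin":0},{"travel":[-0.001,0,-0.04],"spin":0},{"travel":[-0.001,0,-0.04],"spin":0},{"travel":[0,-0.03,-0.02],"spin":0},{"travel":[0.005,-0.039,0],"spin":0}])

```text
time_s: 8.75
tcp_pos: [0.5534, 0.2061, 0.1935]
eef_rot: [179.4, 2.9, 173.3]
contact_force: [0.9, -0.3, 0.5]
gripper_width: 0.0879
```

send_rows(motion=[{"travel":[0.005,-0.04,0],"spin":0},{"travel":[0.005,-0.04,0],"spin":0},{"travel":[0.005,-0.04,0],"spin":0},{"travel":[0.005,-0.04,0],"spin":0},{"travel":[0.005,-0.04,0],"spin":0}])

```text
time_s: 9.17
tcp_pos: [0.5039, 0.0054, 0.1932]
eef_rot: [179.1, 3.3, 173.5]
contact_force: [0.9, -0.6, 0.2]
gripper_width: 0.0874
```

Run:
```python
from h import *
go(.478,-.2437,.2,172.9)
for n in ('scene','top'):
    p,d=r.capture(n); cv2.imwrite(f'pics/h_{n}.png',p)
    for t in ('cover_mid','probe_handle','probe_tip','bore_mouth'):
        for q in r.pinpoint(n,t): w=toW(n,q['at']); print(n,t,round(q['conf'],2),w.round(4))
a=cv2.imread('pics/h_scene.png')[100:360,150:410]
b=cv2.imread('pics/h_top.png')[120:250,120:380]
cv2.imwrite('pics/h.png',np.vstack([cv2.resize(a,(400,400)),cv2.resize(b,(400,200))]))
```

```text
t 9.17 tcp [0.5039 0.0054 0.1932] rot [179.08   3.25 173.55] w 0.0874 F [ 0.9 -0.6  0.2] travel mm [  -2.7 -250.3  -10.6] spin 0.65
scene cover_mid 0.74 [0.5584 0.2776 0.0222]
scene cover_mid 0.67 [ 0.5636 -0.1021  0.0164]
scene cover_mid 0.53 [ 0.3663 -0.3332  0.0159]
scene probe_handle 0.58 [ 0.4813 -0.249   0.0982]
scene probe_handle 0.34 [ 7.784e-01  1.164e-01 -4.000e-04]
scene probe_tip 0.41 [ 0.5336 -0.2505  0.0462]
scene bore_mouth 0.97 [ 0.4991 -0.2492  0.0822]
scene bore_mouth 0.6 [ 0.1612 -0.3387  0.08  ]
top cover_mid 0.94 [0.5543 0.2787 0.019 ]
top cover_mid 0.92 [ 0.3686 -0.3316  0.0162]
top cover_mid 0.56 [ 0.5613 -0.101   0.0097]
top probe_handle 0.53 [ 0.4772 -0.2422  0.101 ]
top probe_tip 0.49 [ 0.7812  0.1184 -0.0024]
top bore_mouth 0.92 [ 0.1576 -0.3382  0.077 ]
top bore_mouth 0.86 [ 0.5006 -0.247   0.0821]
```

View pics/h.png

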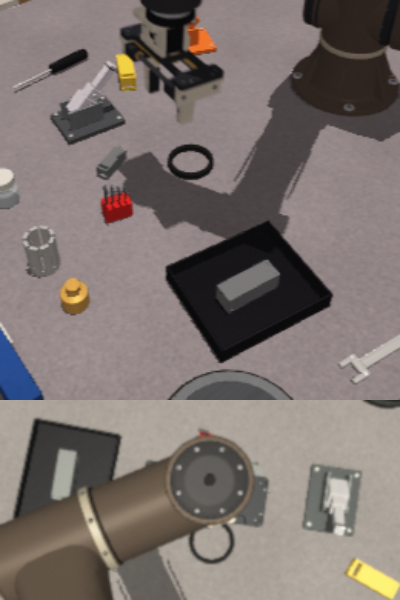

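The cover lies flat in the middle of the tray (panel 1, pixel (248,285)). The probe stands in its bore at (90,90).

```bash
cat >> h.py <<'E'
def gg(g,yaw=172.9):
    s=r.get_state(); R=Ro.from_euler('xyz',s['eef_rot'],degrees=True).as_matrix(); print('grasp now',(s['tcp_pos']-.019*R[:,2]).round(4),'toolx',R[:,0].round(3),'toolz',R[:,2].round(3))
    go(*(np.array(g)+.019*R[:,2]),yaw)
E
python3 - <<'E'
from h import *
gg([.478,-.2445,.22])
E
```

```text
grasp now [0.504  0.0079 0.2117] toolx [-0.992  0.111 -0.056] toolz [ 0.057  0.009 -0.998]
t 9.67 tcp [0.505  0.008  0.1927] rot [179.12   3.19 173.6 ] w 0.0876 F [-0.4 -0.1 -0.7] travel mm [  -2.8 -253.5  -12.1] spin 0.7
```

send_rows(motion=[{"travel":[0,-0.038,0],"spin":0.6},{"travel":[0,-0.04,0],"spin":0},{"travel":[0,-0.04,0],"spin":0},{"travel":[0,-0.04,0],"spin":0},{"travel":[0,-0.04,0],"spin":0}])

```text
time_s: 10.08
tcp_pos: [0.4861, -0.1845, 0.1894]
eef_rot: [179.1, 3.3, 174.2]
contact_force: [1.0, -0.4, -0.8]
gripper_width: 0.0879
```

Run:
```python
from h import *
gg([.478,-.2445,.19])
```

```text
grasp now [ 0.485  -0.1847  0.2084] toolx [-0.993  0.102 -0.057] toolz [ 0.058  0.01  -0.998]
t 10.08 tcp [ 0.4861 -0.1845  0.1894] rot [179.06   3.26 174.15] w 0.0879 F [ 1.  -0.4 -0.8] travel mm [  1.9 -60.5  17.3] spin 1.25
```

send_rows(motion=[{"travel":[0,-0.03,0],"spin":1.2},{"travel":[0,-0.02,0],"spin":0},{"travel":[0,-0.005,0.02],"spin":0},{"travel":[0,0,0.01],"spin":0},{"travel":[0,0,0],"spin":0}])

```text
time_s: 10.5
tcp_pos: [0.4824, -0.2458, 0.1567]
eef_rot: [179.1, 3.2, 172.8]
contact_force: [0.1, 0.4, -0.7]
gripper_width: 0.0879
```

Run:
```python
from h import *
gg([.478,-.2445,.103])
```

```text
grasp now [ 0.4813 -0.246   0.1757] toolx [-0.991  0.125 -0.056] toolz [ 0.057  0.009 -0.998]
t 10.5 tcp [ 0.4824 -0.2458  0.1567] rot [179.06   3.2  172.8 ] w 0.0879 F [ 0.1  0.4 -0.7] travel mm [ 7.5 -0.1 72.4] spin -0.1
```

send_rows(motion=[{"travel":[0.003,0,0.02],"spin":0},{"travel":[0.003,0,0.02],"spin":0},{"travel":[0.002,0,0.018],"spin":0},{"travel":[0,0,0.01],"spin":0},{"travel":[0,0,0.003],"spin":0}])

```text
time_s: 10.92
tcp_pos: [0.4821, -0.2398, 0.0852]
eef_rot: [179.1, 3.3, 173.3]
contact_force: [0.3, -0.6, 0.4]
gripper_width: 0.0875
```

Run:
```python
from h import *
gg([.478,-.2445,.103])
```

```text
grasp now [ 0.481  -0.24    0.1041] toolx [-0.991  0.117 -0.058] toolz [ 0.059  0.008 -0.998]
t 10.92 tcp [ 0.4821 -0.2398  0.0852] rot [179.12   3.31 173.26] w 0.0875 F [ 0.3 -0.6  0.4] travel mm [ 2.5 -4.8  0.9] spin 0.36
```

send_rows(motion=[{"travel":[0.002,-0.0045,0.001],"spin":0.3},{"travel":[0,0,0],"spin":0},{"travel":[0,0,0],"spin":0}])

```text
time_s: 11.17
tcp_pos: [0.481, -0.243, 0.0849]
eef_rot: [179.1, 3.3, 173.1]
contact_force: [-0.5, -0.9, 0.5]
gripper_width: 0.0878
```

Run:
```python
from h import *
gg([.478,-.2445,.103])
```

```text
grasp now [ 0.4799 -0.2431  0.1039] toolx [-0.991  0.119 -0.058] toolz [ 0.059  0.008 -0.998]
t 11.17 tcp [ 0.481  -0.243   0.0849] rot [179.13   3.3  173.13] w 0.0878 F [-0.5 -0.9  0.5] travel mm [ 1.8 -1.6  0.8] spin 0.23
```

send_rows(motion=[{"travel":[0.001,-0.0015,0.001],"spin":0.2},{"travel":[0,0,0],"spin":0},{"travel":[0,0,0],"spin":0},{"travel":[0,0,0],"spin":0},{"travel":[0,0,0],"spin":0}], gripper=-1, squeeze=12)

```text
time_s: 11.58
tcp_pos: [0.4817, -0.245, 0.087]
eef_rot: [179.1, 3.6, 172.9]
contact_force: [0.4, 0.5, 0.5]
gripper_width: 0.06
```

send_rows(motion=[{"travel":[0,0,0],"spin":0},{"travel":[0,0,0],"spin":0},{"travel":[0,0,0],"spin":0},{"travel":[0,0,0],"spin":0},{"travel":[0,0,0],"spin":0}])

```text
time_s: 12.0
tcp_pos: [0.4818, -0.2452, 0.0873]
eef_rot: [179.1, 3.6, 172.9]
contact_force: [0.3, -0.1, 0.1]
gripper_width: 0.0263
```

send_rows(motion=[{"travel":[0,0,0],"spin":0},{"travel":[0,0,0],"spin":0},{"travel":[0,0,0],"spin":0},{"travel":[0,0,0],"spin":0},{"travel":[0,0,0],"spin":0}])

```text
time_s: 12.42
tcp_pos: [0.4817, -0.2451, 0.0873]
eef_rot: [179.1, 3.6, 172.9]
contact_force: [-0.4, 0.1, 0.3]
gripper_width: 0.0179
```

Run:
```python
from h import *
gg([.478,-.2445,.103])
```

```text
grasp now [ 0.4805 -0.2453  0.1062] toolx [-0.99   0.123 -0.063] toolz [ 0.065  0.007 -0.998]
t 12.42 tcp [ 0.4817 -0.2451  0.0873] rot [179.14   3.62 172.9 ] w 0.0179 F [-0.4  0.1  0.3] travel mm [2.8 0.4 3.1] spin 0.0
```

send_rows(motion=[{"travel":[0.004,0,-0.005],"spin":0},{"travel":[0.006,0,-0.007],"spin":0},{"travel":[0.006,0,-0.007],"spin":0},{"travel":[0.006,0,-0.007],"spin":0}])

```text
time_s: 12.75
tcp_pos: [0.4569, -0.2424, 0.1124]
eef_rot: [179.1, 3.5, 172.9]
contact_force: [1.1, 0.5, 0.6]
gripper_width: 0.0178
```

Run:
```python
from h import *
g0=np.array([.4805,-.2453,.1062]); gg(g0+.07*np.array([-.702,.086,.707]))
```

```text
grasp now [ 0.4557 -0.2425  0.1313] toolx [-0.99   0.123 -0.061] toolz [ 0.063  0.007 -0.998]
t 12.75 tcp [ 0.4569 -0.2424  0.1124] rot [179.14   3.52 172.91] w 0.0178 F [1.1 0.5 0.6] travel mm [ 23.    0.6 -25.8] spin 0.01
```

send_rows(motion=[{"travel":[0.006,0,-0.007],"spin":0},{"travel":[0.006,0,-0.007],"spin":0},{"travel":[0.006,0,-0.007],"spin":0},{"travel":[0.006,0,-0.007],"spin":0},{"travel":[0,0,0],"spin":0}])

```text
time_s: 13.17
tcp_pos: [0.4263, -0.2391, 0.1443]
eef_rot: [179.1, 3.7, 172.9]
contact_force: [-0.3, -0.8, -1.9]
gripper_width: 0.0176
```

Run:
```python
from h import *
g0=np.array([.4805,-.2453,.1062]); gg(g0+.07*np.array([-.702,.086,.707]))
p,d=r.capture('scene'); cv2.imwrite('pics/p1.png',cv2.resize(p[80:210,160:290],(560,560),interpolation=2))
```

```text
grasp now [ 0.4251 -0.2392  0.1632] toolx [-0.99   0.124 -0.064] toolz [ 0.065  0.007 -0.998]
t 13.17 tcp [ 0.4263 -0.2391  0.1443] rot [179.13   3.66 172.88] w 0.0176 F [-0.3 -0.8 -1.9] travel mm [-5.8  0.6  7.9] spin -0.02
```

View pics/p1.png

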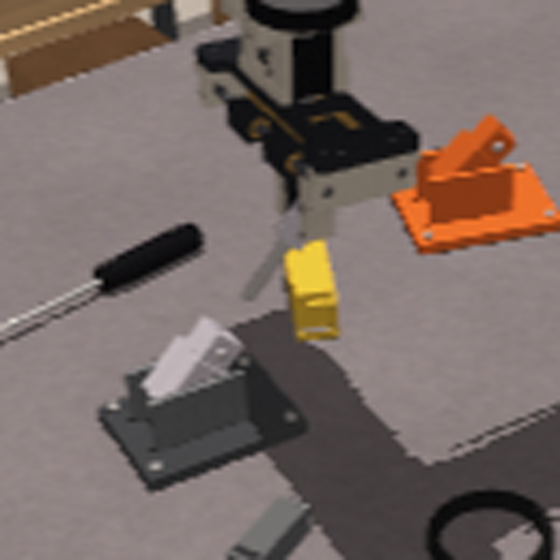

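The probe is out of the bore with its shaft hanging free (crop (250,295)), well clear of the collar at (205,335). The tool can't be tilted by command, so I'll level the probe by pressing its shaft down onto the collar's upper edge. That pivots it between the pads at low squeeze, and I'll tighten the grip afterwards.

send_rows(motion=[{"travel":[0,0,-0.015],"spin":0},{"travel":[-0.013,0,0],"spin":0},{"travel":[-0.015,0,0],"spin":0},{"travel":[-0.012,0,0],"spin":0},{"travel":[0,0,0],"spin":0}])

```text
time_s: 13.63
tcp_pos: [0.4678, -0.2444, 0.1615]
eef_rot: [179.1, 3.7, 172.9]
contact_force: [1.0, 0.2, -0.4]
gripper_width: 0.0183
```

Run:
```python
from h import *
m=np.array([.5003,-.2475,.08]); ex=np.array([.9925,-.122,0]); ez=np.array([0,0,1])
gg(m-.033*ex+.065*ez)
s=r.get_state(); R=Ro.from_euler('xyz',s['eef_rot'],degrees=True).as_matrix(); g=s['tcp_pos']-.019*R[:,2]
print('rel mouth',((g-m)@ex*1000).round(1),((g-m)[2]*1000).round(1))
p,d=r.capture('scene'); cv2.imwrite('pics/p2.png',cv2.resize(p[90:200,160:270],(560,560),interpolation=2))
a=g+.0033*(-ex-ez)
for th in (30,45,60,75):
    t=np.radians(th); print(th,((toP('scene',a+.084*(np.cos(t)*ex-np.sin(t)*ez))-[160,90])*5.09).round())
print(((toP('scene',a)-[160,90])*5.09).round())
for q in r.pinpoint('scene','probe_handle')+r.pinpoint('scene','probe_tip'): print(q['conf'],toW('scene',q['at']).round(4))
```

```text
grasp now [ 0.4665 -0.2445  0.1805] toolx [-0.99   0.124 -0.065] toolz [ 0.066  0.007 -0.998]
t 13.63 tcp [ 0.4678 -0.2444  0.1615] rot [179.1    3.72 172.86] w 0.0183 F [ 1.   0.2 -0.4] travel mm [ 1.4  0.6 35.5] spin -0.04
rel mouth -33.9 100.5
30 [198. 281.]
45 [221. 298.]
60 [250. 307.]
75 [281. 308.]
[301. 186.]
0.39 [ 0.4681 -0.2475  0.1699]
0.55 [ 0.4377 -0.0155  0.0019]
0.47 [ 0.5227 -0.2518  0.1188]
```

View pics/p2.png

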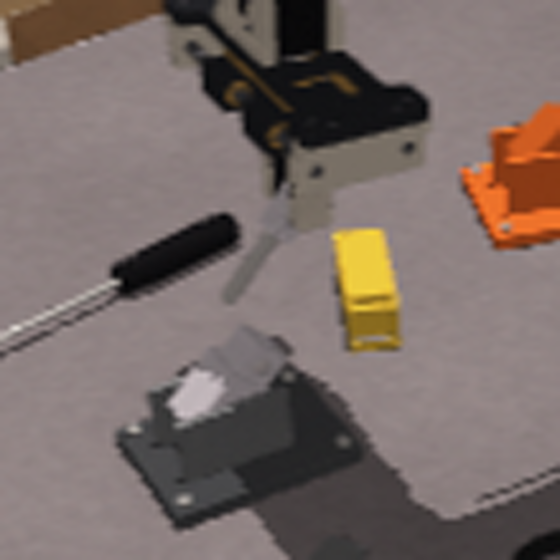

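The tip is at crop (230,298), which puts the probe near 45° with no slip. I'm lowering onto the collar edge now.

send_rows(motion=[{"travel":[0.001,0,0.015],"spin":0},{"travel":[0.001,0,0.01],"spin":0},{"travel":[0.001,0,0.008],"spin":0},{"travel":[0.001,0,0.006],"spin":0},{"travel":[0,0,0.004],"spin":0}], squeeze=8)

```text
time_s: 14.2
tcp_pos: [0.4631, -0.2432, 0.116]
eef_rot: [179.1, 3.7, 172.8]
contact_force: [0.2, 0.1, 1.5]
gripper_width: 0.0179
```

```bash
cat >> h.py <<'E'
def rel(tx,tz):
    m=np.array([.5003,-.2475,.08]); ex=np.array([.9925,-.122,0]); ez=np.array([0,0,1])
    gg(m+tx*ex+tz*ez)
    s=r.get_state(); R=Ro.from_euler('xyz',s['eef_rot'],degrees=True).as_matrix(); g=s['tcp_pos']-.019*R[:,2]
    print('rel mouth',((g-m)@ex*1000).round(1),((g-m)[2]*1000).round(1))
E
python3 - <<'E'
from h import *
rel(-.033,.019)
E
```

```text
grasp now [ 0.4618 -0.2433  0.1349] toolx [-0.99   0.125 -0.064] toolz [ 0.065  0.008 -0.998]
t 14.2 tcp [ 0.4631 -0.2432  0.116 ] rot [179.09   3.66 172.83] w 0.0179 F [0.2 0.1 1.5] travel mm [-3.4 -0.  36.2] spin -0.07
rel mouth -38.7 54.9
```

send_rows(motion=[{"travel":[-0.001,0,0.006],"spin":0},{"travel":[0,0,0.006],"spin":0},{"travel":[0,0,0.005],"spin":0},{"travel":[0,0,0.005],"spin":0}])

```text
time_s: 14.53
tcp_pos: [0.4663, -0.2434, 0.0933]
eef_rot: [179.1, 3.8, 172.9]
contact_force: [-1.0, -0.3, 1.9]
gripper_width: 0.0178
```

Run:
```python
from h import *
rel(-.035,.019)
p,d=r.capture('scene'); cv2.imwrite('pics/p3.png',cv2.resize(p[90:200,160:270],(560,560),interpolation=2))
for q in r.pinpoint('scene','probe_handle')+r.pinpoint('scene','probe_tip'): print(q['conf'],toW('scene',q['at']).round(4))
```

```text
grasp now [ 0.465  -0.2436  0.1122] toolx [-0.99   0.124 -0.066] toolz [ 0.067  0.007 -0.998]
t 14.53 tcp [ 0.4663 -0.2434  0.0933] rot [179.12   3.77 172.86] w 0.0178 F [-1.  -0.3  1.9] travel mm [ 0.4  0.2 13.2] spin -0.04
rel mouth -35.5 32.2
0.61 [ 0.4621 -0.2465  0.1066]
0.71 [ 0.5007 -0.248   0.0799]
0.39 [ 0.5389 -0.2533  0.0849]
```

View pics/p3.png

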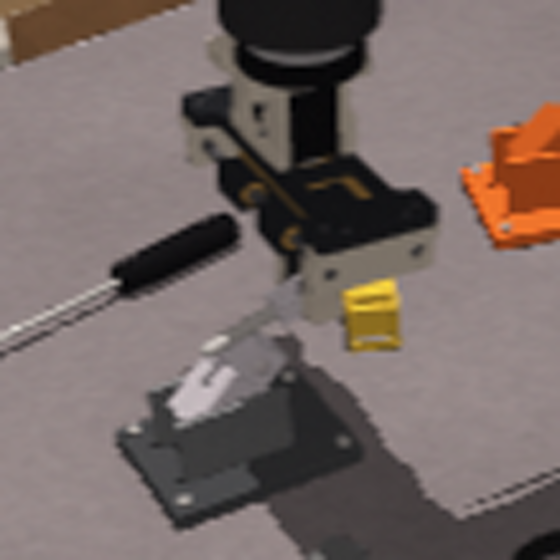

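The probe is pivoting as planned and is now about 16–20° down, with the shaft over the collar edge at crop (230,335). I'll lower it about 13 mm more.

send_rows(motion=[{"travel":[0,0,0.005],"spin":0},{"travel":[0,0,0.005],"spin":0},{"travel":[0,0,0.004],"spin":0}])

```text
time_s: 14.93
tcp_pos: [0.4669, -0.2433, 0.0791]
eef_rot: [179.1, 3.7, 172.9]
contact_force: [-0.5, 0.5, 2.1]
gripper_width: 0.0181
```

Run:
```python
from h import *
rel(-.035,.019)
for n in('scene','top'):
  r.capture(n)
  for q in r.pinpoint(n,'probe_handle')+r.pinpoint(n,'probe_tip'): print(n,round(q['conf'],2),toW(n,q['at']).round(4))
```

```text
grasp now [ 0.4656 -0.2434  0.098 ] toolx [-0.99   0.124 -0.065] toolz [ 0.067  0.007 -0.998]
t 14.93 tcp [ 0.4669 -0.2433  0.0791] rot [179.12   3.74 172.85] w 0.0181 F [-0.5  0.5  2.1] travel mm [ 0.   0.2 -1. ] spin -0.05
rel mouth -34.9 18.0
scene 0.65 [ 0.4675 -0.2458  0.0899]
scene 0.67 [ 0.5437 -0.2524  0.0964]
scene 0.34 [ 0.7619 -0.1505 -0.0009]
```

It's now level: handle at z 0.090, tip at z 0.096. I'll tighten the grip and lift.

send_rows(motion=[{"travel":[0,0,0],"spin":0},{"travel":[0,0,0],"spin":0},{"travel":[0,0,0],"spin":0}], squeeze=45)

```text
time_s: 15.48
tcp_pos: [0.4671, -0.2432, 0.0796]
eef_rot: [179.1, 3.8, 172.9]
contact_force: [0.2, -0.4, -0.3]
gripper_width: 0.0179
```

send_rows(motion=[{"travel":[0,0,-0.01],"spin":0},{"travel":[0,0,-0.03],"spin":0},{"travel":[0,0,-0.04],"spin":0},{"travel":[0,0,-0.04],"spin":0},{"travel":[0,0,-0.03],"spin":0}])

```text
time_s: 15.9
tcp_pos: [0.4518, -0.2434, 0.2298]
eef_rot: [179.1, 2.8, 172.8]
contact_force: [1.0, -0.4, -1.3]
gripper_width: 0.0177
```

send_rows(motion=[{"travel":[0,0,-0.01],"spin":0},{"travel":[0,0,0],"spin":0},{"travel":[0,0,0],"spin":0},{"travel":[0,0,0],"spin":0},{"travel":[0,0,0],"spin":0}])

```text
time_s: 16.32
tcp_pos: [0.453, -0.2444, 0.2502]
eef_rot: [179.1, 3.7, 172.8]
contact_force: [0.1, -0.8, -0.9]
gripper_width: 0.0175
```

Run:
```python
from h import *
rel(-.035,.019)
for n in('scene','top'):
  p,d=r.capture(n)
  if n=='scene': cv2.imwrite('pics/p4.png',cv2.resize(p[60:310,160:410],(600,600),interpolation=2))
  for t in ('probe_handle','probe_tip','cover_mid'):
    for q in r.pinpoint(n,t): print(n,t,round(q['conf'],2),toW(n,q['at']).round(4))
```

```text
grasp now [ 0.4517 -0.2446  0.2692] toolx [-0.99   0.125 -0.064] toolz [ 0.065  0.007 -0.998]
t 16.32 tcp [ 0.453  -0.2444  0.2502] rot [179.14   3.67 172.83] w 0.0175 F [ 0.1 -0.8 -0.9] travel mm [ -2.6   0.5 170.7] spin -0.07
rel mouth -48.6 189.2
scene probe_handle 0.65 [ 0.4522 -0.2478  0.2599]
scene probe_handle 0.43 [ 0.7832  0.026  -0.0009]
scene probe_tip 0.49 [ 0.5283 -0.2567  0.2668]
scene cover_mid 0.71 [ 0.5657 -0.0987  0.0163]
scene cover_mid 0.68 [0.5558 0.2766 0.0218]
scene cover_mid 0.65 [ 0.3709 -0.3305  0.018 ]
top probe_handle 0.18 [0.5561 0.2731 0.0011]
top cover_mid 0.82 [0.5551 0.2769 0.0196]
top cover_mid 0.67 [ 0.3698 -0.3278  0.0144]
```

View pics/p4.png

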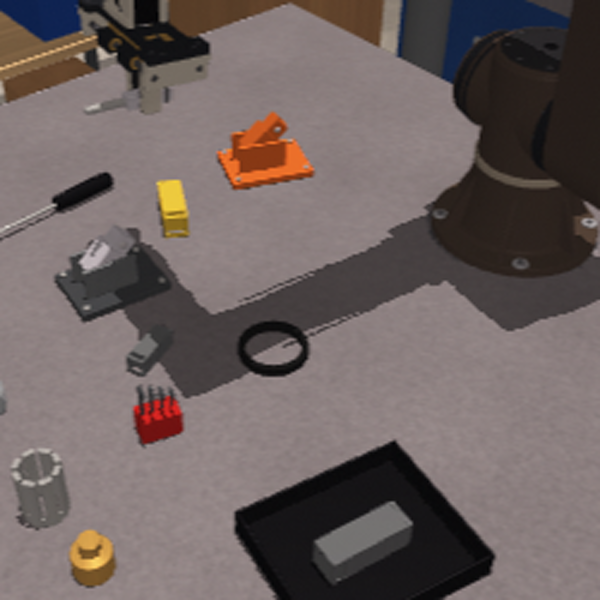

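The probe is held about 5° from level at about 0.26 m, with its tip at crop (90,107). The cover lies in the tray at (365,540). I'll let it settle and then hand in.

send_rows(motion=[{"travel":[0,0,0],"spin":0},{"travel":[0,0,0],"spin":0},{"travel":[0,0,0],"spin":0},{"travel":[0,0,0],"spin":0},{"travel":[0,0,0],"spin":0}])

```text
time_s: 17.13
tcp_pos: [0.4534, -0.2446, 0.2502]
eef_rot: [179.2, 3.7, 172.8]
contact_force: [0.9, 0.4, -1.0]
gripper_width: 0.018
```

Run:
```python
from h import *
s=r.get_state(); print(s['tcp_pos'],s['gripper_width'],s['qd'].round(2)); print(r.close_job())
```

```text
[ 0.45338961 -0.24459055  0.25024851] 0.018027140012660935 [-0.02  0.07  0.07  0.01  0.02 -0.07]
the job is handed in; nothing more can be done
None
```

I handed the job in at 17.1 s with the probe held level in the gripper and the cover lying in the tray; the hand-in reports no verdict. I pulled the cover along the slanted axis and let it go in the tray, then drew the probe out by its handle. The tool can only be turned about its own axis, so I levelled the probe by pressing its shaft on the collar's upper edge at low grip. I then tightened to 45 N and lifted.

**Last checks:**
- **Probe:** handle centre at z ≈ 0.260 m and tip at z ≈ 0.267 m, so about 5° from level, with the arm at rest and the fingers 18 mm apart. This comes from the scene camera alone. The top camera could not see the probe; its one low-confidence report (0.18) lay on the cover in the tray, so I disregarded it.
- **Cover:** both cameras put its centre at about (0.555, 0.277, 0.02), near the middle of the tray.
- **Bystanders:** those visible in the last picture looked unmoved; I did not measure them.
- **Tool tilt:** the tool drifted about 3.7° off vertical during the run, with no effect on the result that I could see.

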